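# Lock the radio case with its curved pin

## Task

Shut the lid of the radio case so that the steel ring on the case comes up through the slot in the lid, then lock it: thread the curved pin (not the straight one) through the ring, following its curve, until the ring sits about half-way along the curve. Leave the pin lying flat on the shut lid, let go of it, and leave the other things on the desk where they are.

Things in the scene. Friction and masses are not known exactly. Their poses are not given: they have to be found in the camera images.
- case: Grey open metal case fixed to the desk, 200 (x) x 240 (y) x 75 mm high, with an aluminium lid. Origin: centre of its underside; x points from its front (robot side) to the hinge at the far side, y along the hinge, z up. The shut lid's top face is 81 mm above the desk and flat apart from its slot and the ring coming through it.
- lid (a joint): Lid angle, rad: 0 shut flat, growing as its front edge rises. Lid 6 mm thick, reaching 200 mm forward of the hinge line (along case y at case x = 100, z = 75 mm). Stiff hinge: stays where left, shuts under some newtons pressed down on the front half of its top face. Slot 50 (x) x 16 (y) mm centred at case x = -50 mm, y = 0.
- lid_edge (a point): Middle of the lid's front edge, on its top face (moves with the lid).
- ring_eye (a point): Where the bar of the flat-lying pin passes in the fixed ring: case x = -50, y = 0, z = 87 mm, 6 mm above the shut lid. Case axes. The ring is an upright steel arch, 8 mm wire, in the case's x-z plane: things pass through it along case y. Clear width 24 mm; above the shut lid its straight sides reach 16 mm, its clear height is 28 mm, its top 36 mm.
- pin_grip (a point): Centre of the upright tab of the loose curved pin (steel, about 0.18 kg, flat on the desk at left or right), 28 mm above the pin's underside. Pin axes: z up, x from the arc's centre to mid-curve. From the arc's centre the tab is at x = -7.7, y = 48.6 mm; 12 mm thick along the direction 75 deg from x (counter-clockwise from above), 36 mm long across it, from 11 to 45 mm high.
- pin_mid (a point): Middle of the curved pin's arc, on the bar's centre line, 6 mm above the underside. Pin axes. The bar is round, 12 mm thick, bent to 45 mm centre-line radius; this point is 45 mm from the arc's centre along pin x. The arc runs from the tip at -65 deg through this point (0) to 75 deg, then straight on for 35 mm under the tab.
- pin_tip (a point): Centre of the pin's round free end (the end that enters the ring), 6 mm radius, at -65 degrees on the arc: x = 19.0, y = -40.8 mm from the arc's centre.
- straight_pin_center (a point): A straight pin of the same steel bar and tab, 142 mm long, loose; not for this job. Middle of its bar.
- mug: White mug, 80 mm wide, 90 mm high, loose bystander. Origin at the centre of its underside.
- microphone: Black hand microphone lying flat, 100 x 55 x 32 mm, loose bystander. Origin at the centre of its underside.
- tape_roll: Roll of black tape lying flat, 90 mm across, 24 mm high, loose bystander. Origin at the centre of its underside.
- screwdriver: Red-handled screwdriver lying on the desk, loose bystander. Origin under the tool, near its middle.

How it is judged:
By the outcome, as a careful person would: the job done as asked, in the order asked, and still so for the second after the job is handed in, with the robot touching nothing.
It also fails if it takes over 64 s, if anything falls off the work surface, if the arm or the gripper's body presses on something with over 40 N, if the wrist force passes 120 N, or if a joint passes its speed limit or range.

## Robot

A 6-joint arm with a two-finger parallel gripper is mounted at the origin on the work surface. World frame = base frame: x ahead of the robot, y to its left, z up, the work surface at z = 0. Lengths are in mm, angles in rad, forces in N, time in s.
With the tool pointing down it reaches from about 275 to 825 mm from the base axis. Payload 5.2 kg.
Tool frame: the origin (TCP) lies at the very end of the fingers, on their centre line; the grasp point (between the pads) lies 19 mm behind it; z points along the fingers, y is the line along which they close (so a half turn about z gives the same grasp; the last joint's range is limited). The gripper opens to 93 mm and grips with 3 to 60 N. Pads are 15 mm wide; open, the fingers measure 128 mm over their backs; the gripper's body (75 mm by 188 mm) begins 65 mm behind the grasp point.
Start: joints at [-1.531, 0.259, 1.535, -0, 1.348, -0.203], TCP at [132.253, -533.867, 218.653] pointing down, gripper open.
Joint ranges: [-3.14, 3.14], [-0.91, 2.08], [0.19, 2.58], [-1.22, 4.36], [0.22, 2.71], [-3.12, 3.12]. Speed limits (rad/s): [2.57, 2.57, 3.14, 3.14, 3.14, 3.14].

## Interface

Orientations are given as [roll, pitch, yaw] about the fixed x, y, z axes, in that order (R = Rz(yaw) Ry(pitch) Rx(roll)).
In Python, from bench import robot gives the robot as it stands. The module is installed in compiled form; this text tells all that it offers. Calls block until the motion is done:
- robot.move_ptp(position, orientation): joint-space move of the TCP to a pose.
- robot.move_linear(position, ori=None, speed=150, f_stop=None): straight line of the TCP; ori=None keeps the orientation; speed is the mean speed in mm/s. With f_stop (N) it stops when the force on the tool has changed by that much, and returns True; else False.
- robot.move_j(angles): joint-space move.
- robot.move_gripper(opening): opening from 0.0 (shut) to 1.0 (fully open); the grip force is fixed at half the most; returns when the fingers have stopped.
- robot.sleep(seconds).
- robot.inverse_kinematics(position, orientation): joint angles nearest the present ones, or None.
- robot.get_image(name): name is "scene" or "top" or "wrist"; returns a dict with "img" (480x640x3 uint8, blue, green, red), "fovy" (degrees; the focal length in pixels is half the picture's height over the tangent of half this angle, whatever the lens; pixels are square), "cx", "cy" (the principal point, pixels), "k1" (the pictures are not rectified: a ray, as slopes to the right and down, at radius r is drawn at 1 + k1 r^2 times it, then the intrinsics apply), "eye" and "orientation" of the camera in the world. Camera axes: x right, y down, z forward; pixel columns grow to the right and rows downward; lengths in mm; the calibration is good to about 2 mm. A picture is of the moment at which its call begins. There is no depth.
A pose or a line that the arm cannot do raises robot.MotionError and nothing moves.
- robot.hand_in(): hands the job in, once; it reports no verdict.
Readings, each from a call of its own:
- robot.current_t(): time.
- robot.current_qpos(): joint angles.
- robot.current_joint_vel(): joint speeds.
- robot.current_joint_efforts(): joint torques, N m.
- robot.current_tcp_pos(): TCP position.
- robot.current_eef_rot(): TCP orientation.
- robot.current_contact_force(): force on the tool from outside, world axes, zero at the start.
- robot.current_ft_torque(): the same for the moment, N m.
- robot.current_gripper_width(): opening from 0.0 (shut) to 1.0 (fully open).
Only numpy, scipy, OpenCV 4.12 (cv2) and the standard library are available. Lean on these libraries where they do the work, as an engineer would, in place of code of your own. Each camera call takes 0.05 s, during which the arm holds its last target. There are 200 camera calls.

## Working session

There is one attempt and no reset: what is moved stays moved. The work goes in short steps, each a Python script; the robot and the scene stay as the last script left them, time stands still between calls to the robot, and variables do not carry over. Pictures are saved under pics/ and viewed, on a budget of 10 in all, crops included, one or two more only if the job needs it, and the job is handed in when it is done.

```bash
mkdir -p pics
cat > h.py <<'E'
import numpy as np, cv2, json
from scipy.spatial.transform import Rotation as R
from bench import robot
def rot(o):
    o=np.array(o,float)
    if o.shape==(3,3): return o
    if o.size==4: raise ValueError(o)
    return R.from_euler('xyz',o).as_matrix()
def snap(cam,fn):
    d=robot.get_image(cam); cv2.imwrite(f'pics/{fn}.png',d['img'])
    c={k:(np.array(v).tolist()) for k,v in d.items() if k!='img'}
    json.dump(c,open(f'pics/{fn}.json','w')); return d['img'],c
def load(fn): return json.load(open(f'pics/{fn}.json'))
def K(c):
    f=240/np.tan(np.radians(c['fovy'])/2); return np.array([[f,0,c['cx']],[0,f,c['cy']],[0,0,1]])
def proj(c,P):
    p=(np.atleast_2d(P)-np.array(c['eye']))@rot(c['orientation'])
    s=p[:,:2]/p[:,2:]; s=s*(1+c['k1']*(s**2).sum(1,keepdims=True))
    k=K(c); return s*k[0,0]+[c['cx'],c['cy']]
def back(c,uv,z):
    uv=np.atleast_2d(np.array(uv,float))
    s=cv2.undistortPoints(uv[:,None],K(c),np.array([c['k1'],0,0,0,0.]) )[:,0] if 0 else None
    k=K(c); d=(uv-[c['cx'],c['cy']])/k[0,0]; s=d.copy()
    for _ in range(50): s=d/(1+c['k1']*(s**2).sum(1,keepdims=True))
    r=np.c_[s,np.ones(len(s))]@rot(c['orientation']).T; e=np.array(c['eye'])
    return e+r*((z-e[2])/r[:,2:])
E
python3 - <<'E'
from h import *
for n in ('top','scene'):
    i,c=snap(n,n+'0'); print(n,c)
print(robot.current_eef_rot(),robot.current_t())
E
```

```text
top {'fovy': 53.17314703118017, 'cx': 317.58241708632437, 'cy': 249.45649804374077, 'k1': 0.006354686926014637, 'eye': [427.17095507535436, -40.58548208922926, 1387.7113602733732], 'orientation': [-3.0749969914414668, 0.005856003321360603, -1.5739651232654563]}
scene {'fovy': 52.124584367696045, 'cx': 316.3292264458162, 'cy': 235.82709461753714, 'k1': -0.07382440325055935, 'eye': [1391.8142341998116, -153.53769669476623, 893.5367500013251], 'orientation': [-2.3145808821368803, -0.006347557336755516, 1.4213757178968145]}
[-3.13995705e+00 -3.19795864e-04  2.42853760e-01] 0.1
```

View pics/top0.png

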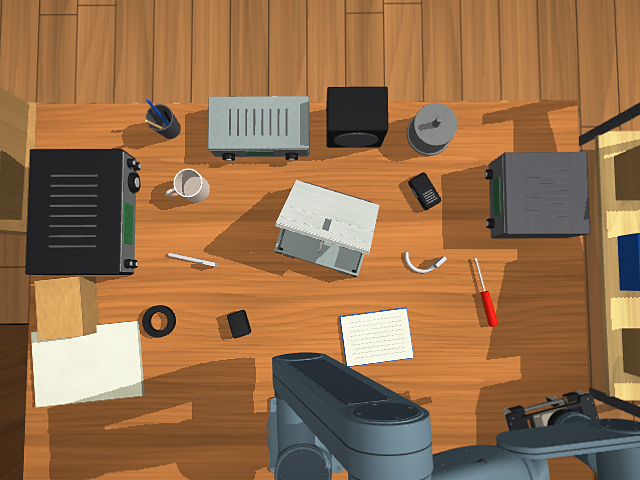

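View pics/scene0.png

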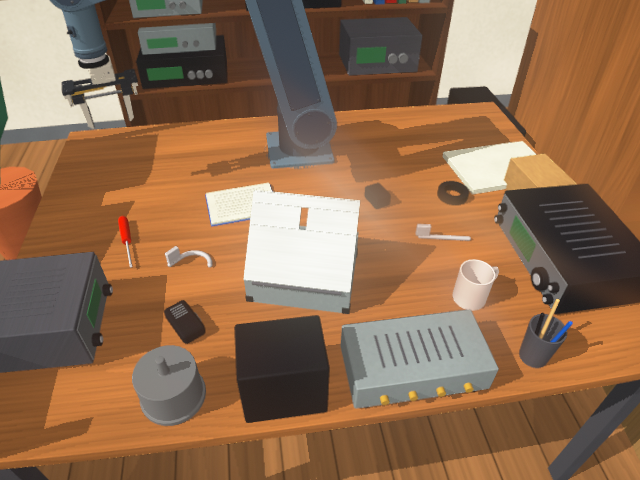

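The top view shows the open case around (325,230), the curved pin at about (423,262) with its tab at about (440,262), and the straight pin at (190,260). The scene view agrees. I'll enlarge the top view next.

Run:
```python
from h import *
i=cv2.imread('pics/top0.png')[170:290,260:460]
cv2.imwrite('pics/crop0.png',cv2.resize(i,None,fx=4,fy=4,interpolation=cv2.INTER_CUBIC))
```

```text
(no output)
```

View pics/crop0.png

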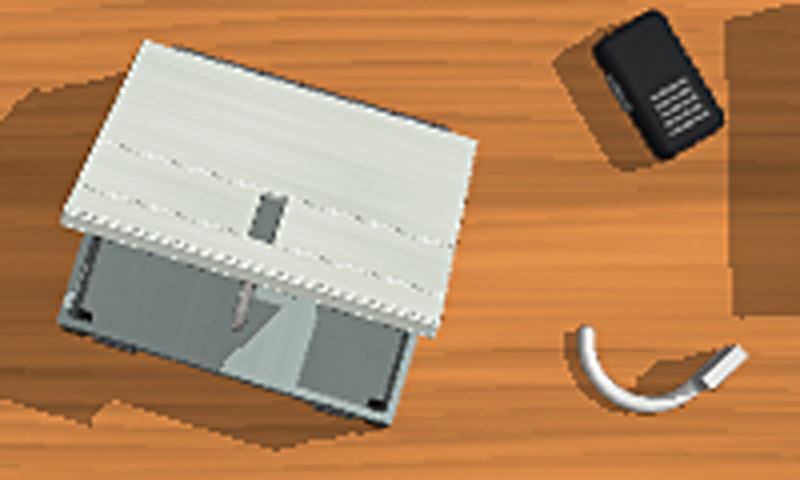

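```bash
cat >> h.py <<'E'
def case_pts(p,L):  # p=x,y,yaw
    c,s=np.cos(p[2]),np.sin(p[2]); L=np.atleast_2d(np.array(L,float))
    return np.c_[p[0]+c*L[:,0]-s*L[:,1],p[1]+s*L[:,0]+c*L[:,1],L[:,2]]
def lid(th,l,y,h=6):
    return [100-l*np.cos(th)+h*np.sin(th),y,75+l*np.sin(th)+h*np.cos(th)]
def pin_model(a):  # deg
    return [45*np.cos(np.radians(a)),45*np.sin(np.radians(a)),6]
E
python3 - <<'E'
from h import *
from scipy.optimize import least_squares as LS
c=load('top0'); cr=lambda q:np.array(q)/4+[260-.4,170-.4]
uv=cr([(147,41),(477,141),(62,212),(437,322),(267,218),(60,318),(392,415)])
def mod(p):
    t=p[3]
    L=[lid(t,0,120),lid(t,0,-120),lid(t,200,120),lid(t,200,-120),lid(t,150,0),[-100,120,75],[-100,-120,75]]
    return proj(c,case_pts(p,L))
s=LS(lambda p:(mod(p)-uv).ravel(),[450,0,-.3,.5]); print('case',s.x,'\n',s.fun.reshape(-1,2).round(1))
pv=cr([(587,332),(640,404),(672,401),(610,388),(592,362),(722,366)])
pts=back(c,pv[:5],6)
def pm(p):
    a=np.radians(p[3:7]); L=np.array([pin_model(-63)]+[pin_model(x) for x in np.degrees(a)]+[[-7.7,48.6,45]])
    return proj(c,case_pts(p,L))
b=None
for y0 in np.arange(-3,3.1,.5):
    q=LS(lambda p:(pm(p)-pv).ravel(),[*pts.mean(0)[:2],y0,0,.5,-.4,-.8])
    if b is None or q.cost<b.cost:b=q
print('pin centre,yaw',b.x,b.cost,'\n',b.fun.reshape(-1,2).round(1)); print('grip',case_pts(b.x,[-7.7,48.6,28]))
E
```

```text
case [ 5.75597834e+02 -5.74001108e+01 -2.97698540e-01  7.63917580e-01] 
 [[-0.7 -1.1]
 [ 0.2 -1.2]
 [ 0.4 -0.2]
 [ 0.4  0.5]
 [ 0.   0. ]
 [-0.7  0.3]
 [ 0.2  1.5]]
pin centre,yaw [ 503.02535966 -333.00095598   -3.74691744   25.83110676   54.7234473
   -5.19115878  325.13933743] 0.6225764020980109 
 [[-0.1  0.1]
 [ 0.1 -0.4]
 [-0.2 -0.4]
 [-0.1  0.2]
 [-0.4  0.1]
 [ 0.7  0.4]]
grip [[ 481.7023846  -377.34710277   28.        ]]
```

Run:
```python
from h import *
P=[575.6,-57.4,-.2977]; o=[np.pi,0,P[2]]
w=lambda th,dz=0,l=172: case_pts(P,np.array(lid(th,l,45))+[0,0,dz])[0]
robot.move_gripper(0.0)
robot.move_ptp(w(.764,50),o)
for th in (.7,.55,.4,.27,.15,.06): 
    robot.move_linear(w(th,7.5*np.tan(th)),speed=120); print(th,robot.current_contact_force().round(1))
print(robot.move_linear(w(0,-3),speed=40,f_stop=25),robot.current_tcp_pos(),robot.current_contact_force())
t=robot.current_tcp_pos(); t[2]+=60
robot.move_linear(t)
# look at case
q=case_pts(P,[-110,0,300])[0]
robot.move_ptp(q,o); print(robot.current_t()); _,c=snap('wrist','wcase'); print(c)
robot.move_gripper(0.5)
g=np.array([481.7,-377.3]); yaw=2.536+np.radians(75)-np.pi/2-np.pi # tool y line along 75deg dir
for y in (yaw,yaw+np.pi,yaw-np.pi):
    k=robot.inverse_kinematics([*g,220],[np.pi,0,y]); print(y,k)
```

```text
0.7 [1.3 1.6 0.1]
0.55 [-0.3 -0.9 -0.6]
0.4 [ 0.5 -0.2  0.1]
0.27 [ 0.3 -0.3  0. ]
0.15 [ 0.1 -0.3 -0.2]
0.06 [-0.1  0.3  0.1]
True [521.11456242   6.5271089   81.23620464] [-2.81399951 -0.03110667 10.14433562]
7.9
{'fovy': 67.52777717356594, 'cx': 317.92415306462823, 'cy': 241.36397942532795, 'k1': -0.05730791405684751, 'eye': [534.4426582958164, -44.17673401369986, 464.4832308195738], 'orientation': [2.894480021784855, 0.0009773032597919507, -1.8697519894989756]}
-0.8673920413889427 [-8.46542141e-01  3.69077288e-01  1.37628778e+00 -4.44089210e-16
  1.39622759e+00  1.59164623e+00]
2.2742006122008505 [-0.84654214  0.36907729  1.37628778  0.          1.39622759 -1.54994643]
-4.008984694978736 [-0.84654214  0.36907729  1.37628778  0.          1.39622759 -1.54994643]
```

View pics/wcase.png

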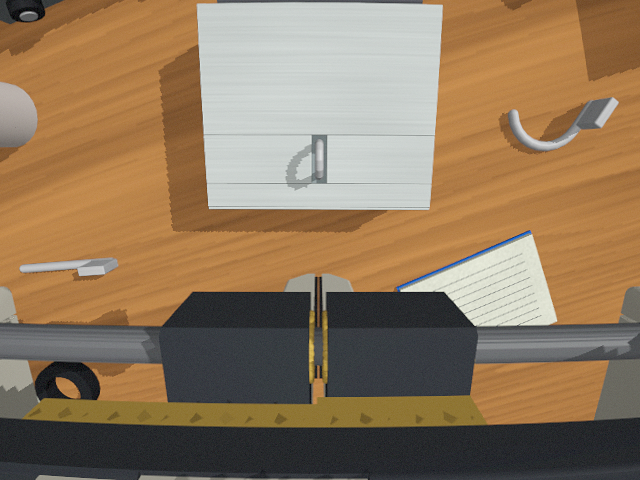

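The lid is shut with its corners at (197,4), (442,4), (430,208) and (209,208). The ring comes up through the slot at (320,160). The pin is at the right, with its tip at (513,112). I'll refit the case and take a closer look at the pin.

Run:
```python
from h import *
from scipy.optimize import least_squares as LS
c=load('wcase')
uv=np.array([(197,4),(442,4),(209,207),(430,207),(312,135),(327,135),(312,183),(327,183)],float)
L=[[100,120,81],[100,-120,81],[-100,120,81],[-100,-120,81],[-25,8,81],[-25,-8,81],[-75,8,81],[-75,-8,81]]
s=LS(lambda p:(proj(c,case_pts(p,L))-uv).ravel(),[575,-57,-.3]);print(s.x,'\n',s.fun.reshape(-1,2).round(1))
g=np.array([481.7,-377.3]); yaw=-.867
q=g-90*np.array([np.cos(yaw),np.sin(yaw)])
robot.move_ptp([*q,130],[np.pi,0,yaw]); i,c=snap('wrist','wpin')
print(robot.current_t(), proj(c,[[*g,28],[503,-333,6]]))
```

```text
[ 5.73757794e+02 -5.75866146e+01 -2.98537678e-01] 
 [[-0.8 -0.1]
 [ 0.9 -0.2]
 [-0.4  0.1]
 [ 0.4  0.1]
 [-0.3 -0.3]
 [ 0.3 -0.3]
 [-0.1  0.5]
 [ 0.   0.5]]
10.1583 [[320.2349588  118.77828726]
 [263.15406537 147.83369486]]
```

View pics/wpin.png

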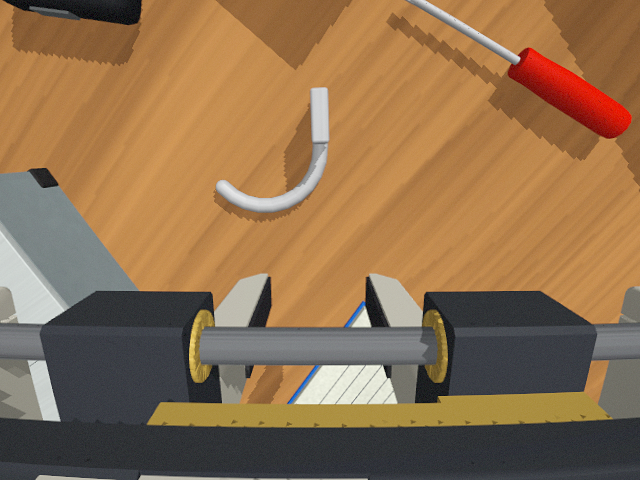

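The pin lies with its tip at (223,188), its curve bottom at (265,205) and its tab from (319,88) to (320,142). I'll refine the fit by silhouette.

```bash
cat > fit.py <<'E'
from h import *
from scipy.optimize import minimize
c=load('wpin'); i=cv2.imread('pics/wpin.png')
hsv=cv2.cvtColor(i,cv2.COLOR_BGR2HSV); m=((hsv[...,1]<60)).astype(np.uint8)
roi=np.zeros_like(m); roi[75:225,205:345]=1; m=m*roi
n,l,st,_=cv2.connectedComponentsWithStats(m); k=1+st[1:,4].argmax(); m=(l==k).astype(np.uint8); print(st[k])
S=4
def path():
    P=[pin_model(a)[:2] for a in np.arange(-65,75.1,5)]; e=np.array(P[-1]); d=np.array([-.966,.259])
    return np.array(P+[e+d*t for t in (12,24,35)])
def render(p):
    im=np.zeros((150*S,140*S),np.uint8)
    T=lambda L:((proj(c,case_pts(p,L))-[205,75]+.5)*S)
    B=path(); uv=T(np.c_[B,np.full(len(B),6)])
    for a,b,q in zip(uv[:-1],uv[1:],B):
        z=np.linalg.norm(case_pts(p,[[*q,6]])[0]-c['eye']); cv2.line(im,tuple(int(v) for v in a.round()),tuple(int(v) for v in b.round()),255,int(round(12*K(c)[0,0]/z*S)))
    d=np.array([-.966,.259]);nn=np.array([.259,.966]);C=np.array([-7.7,48.6])
    Q=[[*(C+d*u+nn*v),z] for u in (-18,18) for v in (-6,6) for z in (11,45)]
    cv2.fillConvexPoly(im,cv2.convexHull(T(Q).round().astype(np.int32)),255)
    return cv2.resize(im,(140,150),interpolation=cv2.INTER_AREA)/255.
M=m[75:225,205:345].astype(float); M=cv2.GaussianBlur(M,(0,0),1)
f=lambda p:((cv2.GaussianBlur(render([p[0],p[1],p[2]/50]),(0,0),1)-M)**2).sum()
x0=np.array([503.,-333,2.536*50])
b=minimize(f,x0,method='Nelder-Mead',options=dict(initial_simplex=[x0,x0+[4,0,0],x0+[0,4,0],x0+[0,0,4]],xatol=.05,fatol=.5))
p=[b.x[0],b.x[1],b.x[2]/50]; print(p,f(x0),b.fun,M.sum()); print('grip',case_pts(p,[-7.7,48.6,28]))
E
python3 fit.py
```

```text
[ 216   87  113  126 3154]
[np.float64(503.08842290968255), np.float64(-332.51020916430934), np.float64(2.560082288715007)] 86.34034067104459 9.8219174153757 3154.0000000000005
grip [[ 482.82747215 -377.35152799   28.        ]]
```

Run:
```python
from h import *
y=-.8433; o=[np.pi,0,y]; g=[482.8,-377.35]
robot.move_ptp([*g,80],o)
print(robot.move_linear([*g,9],speed=100,f_stop=15),robot.current_tcp_pos())
robot.move_gripper(0.0); print(robot.current_gripper_width()*93,robot.current_contact_force())
robot.move_linear([*g,150],speed=150); print(robot.current_contact_force(),robot.current_gripper_width()*93,robot.current_t())
_,c=snap('wrist','wheld'); snap('scene','sheld')
# predicted pin in hand (z raised 141)
p=[503.09,-332.51,2.5601]
for a in (-65,0,40): print(a,proj(c,case_pts(p,np.array(pin_model(a))+[0,0,141])))
i=np.hstack([cv2.imread('pics/wheld.png')[:,150:550],cv2.resize(cv2.imread('pics/sheld.png')[120:270,80:213],(400,480))])
cv2.imwrite('pics/held.png',i)
c=load('sheld')
for a in (-65,0,40): print(a,(proj(c,case_pts(p,np.array(pin_model(a))+[0,0,141]))-[80,120])*[3,3.2]+[400,0])
```

```text
False [ 483.15306286 -377.70663545    9.70774548]
11.870520190300425 [-0.5200904   0.18886091  1.59669894]
[-0.5851446   0.17855236 -2.04697822] 11.984379540601171 13.2417
-65 [[172.84012093 371.23320289]]
0 [[258.67196413 395.14087014]]
40 [[304.14920097 367.39832725]]
-65 [[760.48972067 330.59838201]]
0 [[736.69466626 294.44059376]]
40 [[699.04860822 292.12305004]]
```

View pics/held.png

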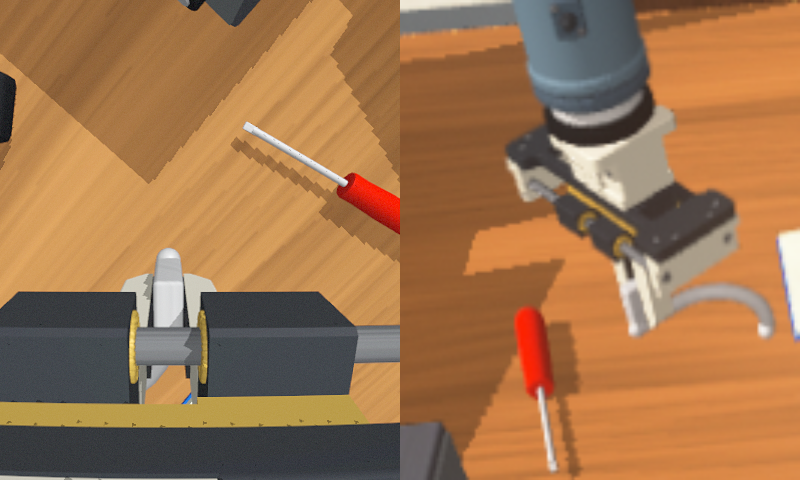

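The pin is held without slip: the tip is seen at (765,330) against a prediction of (760,331). Next is threading.

```bash
cat > th.py <<'E'
from h import *
P=[573.76,-57.59,-.2985]
def pose(a,h,dx=0,dy=0):  # a deg on the arc at the ring, h underside height above lid
    yp=P[2]+np.pi-np.radians(a); C=case_pts(P,[-5+dx,dy,0])[0]
    t=case_pts([C[0],C[1],yp],[-7.7,48.6,81+h+9])[0]
    return t,[np.pi,0,yp-np.radians(195)]
E
python3 - <<'E'
from th import *
t,o=pose(-92,70); robot.move_ptp(t,o)
t,o=pose(-92,2); print(robot.move_linear(t,speed=120,f_stop=12),robot.current_tcp_pos()-t,robot.current_t())
_,c=snap('wrist','wpre'); snap('scene','spre')
cv2.imwrite('pics/pre.png',np.hstack([cv2.imread('pics/wpre.png')[:,120:520],cv2.resize(cv2.imread('pics/spre.png')[160:310,230:363],(400,480),interpolation=cv2.INTER_CUBIC)]))
E
```

```text
True [-1.69138877 -0.61802696 -2.0374485 ] 15.2417
```

View pics/pre.png

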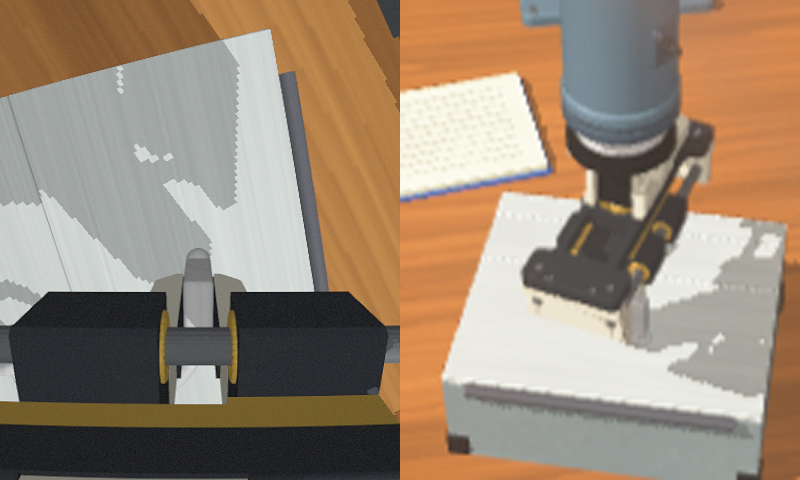

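The view doesn't show the tip or ring, because the hand hides both. I'll read the settled state next.

Run:
```python
from th import *
t,o=pose(-92,2); pr=lambda:print((robot.current_tcp_pos()-t).round(2),robot.current_eef_rot().round(4),robot.current_contact_force().round(2),robot.current_ft_torque().round(2))
print(o);pr()
for h in (5,4):
    t,o=pose(-92,h); robot.move_linear(t,o,speed=60); robot.sleep(.3); pr()
```

```text
[3.141592653589793, 0, np.float64(1.0454035240356343)]
[-1.68 -0.63 -2.  ] [-3.1378e+00  1.1000e-03  1.0436e+00] [-0.67 -0.14  5.21] [-0.02  0.09  0.03]
[-0.2   0.05 -0.35] [-3.1410e+00  1.0000e-04  1.0454e+00] [-0.14 -0.56 -2.38] [-0.03 -0.04 -0.01]
[ 0.01 -0.02  0.02] [3.1415 0.     1.0454] [ 0.61 -0.26 -2.15] [-0.02 -0.1  -0.01]
```

Run:
```python
from th import *
for a in np.arange(-84,.1,7):
    t,o=pose(a,4); s=robot.move_linear(t,o,speed=60,f_stop=10)
    print(a,s,(robot.current_tcp_pos()-t).round(2),robot.current_contact_force().round(1),robot.current_ft_torque().round(2))
    if s: break
robot.sleep(.2);print((robot.current_tcp_pos()-t).round(2),robot.current_contact_force().round(1),robot.current_t())
snap('wrist','wthr'); snap('scene','sthr'); snap('top','tthr')
cv2.imwrite('pics/thr.png',np.hstack([cv2.imread('pics/wthr.png')[:,:400],cv2.resize(cv2.imread('pics/sthr.png')[160:310,230:363],(400,480),interpolation=cv2.INTER_CUBIC)]))
```

```text
-84.0 False [-0.   -0.11  0.04] [ 0.8 -0.6 -0.9] [ 0.01 -0.17 -0.01]
-77.0 False [0.01 0.11 0.01] [-0.  -0.6 -1.9] [-0.02 -0.08 -0.02]
-70.0 False [0.04 0.2  0.03] [ 0.7  0.4 -2.1] [-0.06 -0.08 -0.04]
-63.0 False [0.07 0.24 0.01] [ 0.1  0.1 -2.2] [-0.03 -0.08 -0.01]
-56.0 False [0.15 0.18 0.05] [ 0.2 -0.  -1.3] [-0.02 -0.12  0.03]
-49.0 False [0.14 0.2  0.03] [ 0.3 -0.2 -1.2] [-0.02 -0.1  -0.04]
-42.0 False [0.2  0.18 0.05] [ 0.4 -0.6 -2. ] [-0.06 -0.06  0.02]
-35.0 False [0.19 0.13 0.04] [ 0.3 -0.4 -2.2] [ 0.03 -0.04  0.05]
-28.0 False [0.23 0.11 0.05] [ 0.2  0.4 -1.9] [ 0.01 -0.02  0.01]
-21.0 False [0.27 0.11 0.07] [-0.1 -0.  -0.9] [ 0.   -0.02 -0.04]
-14.0 False [0.26 0.07 0.04] [ 0.   0.3 -1. ] [ 0.01 -0.03  0.04]
-7.0 False [0.26 0.05 0.06] [ 0.3 -0.6 -1.3] [ 0.03 -0.06  0.02]
0.0 False [0.3  0.02 0.06] [ 0.  -0.3 -1.7] [-0.01  0.05  0.  ]
[ 0.38 -0.06  0.06] [ 0.3 -0.  -1.6] 20.25
```

View pics/thr.png

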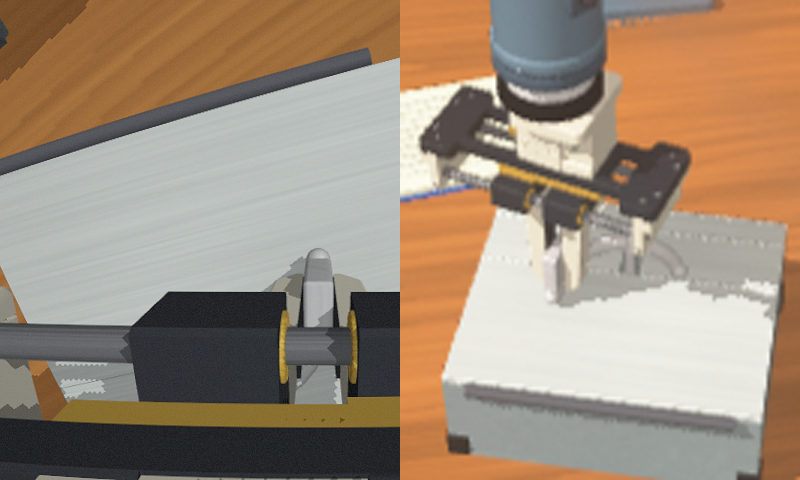

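No contact during threading. The tip shows at (683,272), beyond the ring at about (635,255). Now I'll lower the pin, release it and back off.

Run:
```python
from th import *
t,o=pose(0,-0.3); print(robot.move_linear(t,o,speed=15,f_stop=4),(robot.current_tcp_pos()-t).round(2),robot.current_contact_force().round(1))
robot.sleep(.2); robot.move_gripper(0.4); p=robot.current_tcp_pos(); p[2]+=110; robot.move_linear(p,speed=100)
q=case_pts(P,[-150,-10,260])[0]; robot.move_ptp(q,[np.pi,0,P[2]]); robot.sleep(.3)
_,c=snap('wrist','wend'); snap('scene','send'); print(robot.current_t())
u=proj(c,case_pts(P,[[-50,0,87],[-24,40.8,87],[-50+.0,0,117],[2.7,-48.6,126],[-5,0,87]])); print(u)
cv2.imwrite('pics/end.png',np.hstack([cv2.resize(cv2.imread('pics/wend.png')[60:300,220:420],(400,480),interpolation=cv2.INTER_CUBIC),cv2.resize(cv2.imread('pics/send.png')[160:310,230:363],(400,480),interpolation=cv2.INTER_CUBIC)]))
print((u-[220,60])*2)
```

```text
True [ 0.15 -0.06  0.28] [-1.2  0.2  5.4]
23.9167
[[307.19726193 114.86886369]
 [260.97240062  84.67536606]
 [306.10363309 111.24198851]
 [368.53311782  38.71318612]
 [306.80688394  61.53537733]]
[[174.39452386 109.73772739]
 [ 81.94480124  49.35073212]
 [172.20726618 102.48397702]
 [297.06623563 -42.57362777]
 [173.61376788   3.07075466]]
```

View pics/end.png

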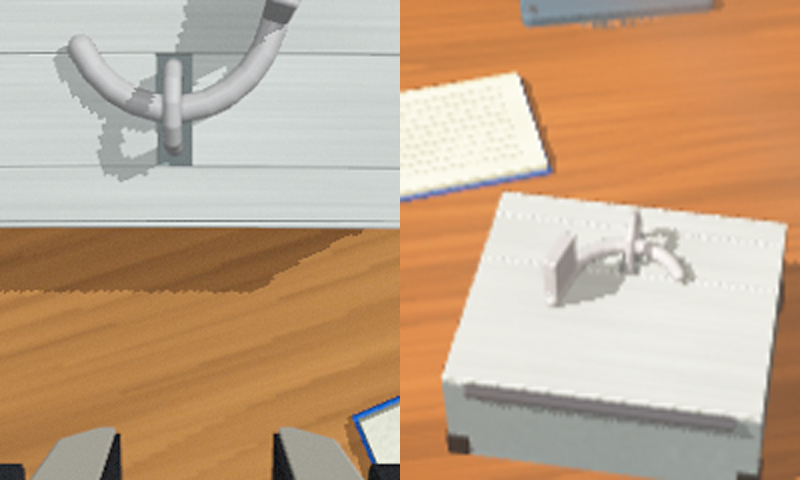

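The pin lies flat through the ring at (173,105). The tip is at about (82,47), against a prediction of (82,49). The hand is clear, so I'm handing in.

```bash
python3 -c "
from bench import robot
robot.hand_in()"
```

```text
the job is handed in; nothing more can be done
```

The job is handed in: the lid is shut with the ring up through its slot, and the curved pin is threaded through the ring and released flat on the lid. It took about 24 s of the 64 s allowed.

- **Lid:** it shut under a light press, with the fingertips at 81.2 mm against the 81 mm expected. The force readings on the way down were near zero, but the pictures show the lid shut.
- **Threading:** I followed the arc in 7° steps and felt no contact.
- **Last check:** the final pictures show the ring at mid-curve, the tip within about 1–2 mm of its predicted place, the pin flat, and the hand clear.
- **One disagreement:** before threading, lowering the pin ran about 2 mm past its target and touched the lid with a few newtons. I raised it and carried on.
- **Other objects:** the arm was never close to the other things on the desk, but I did not measure them again at the end.

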